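Move the bench lamp to the tray with the violin neck and latch it

TASK

The lamp carriage is latched at the middle of its rail. Pull its red knob straight out until it clicks into its out detent, slide the carriage along the rail until the lamp stands over the tray that holds the violin neck, then push the knob fully home so that the carriage is latched there, and let go. Do not disturb the violin neck, the sanding block in the other tray, the jar or the hammer.

Things in the scene. Friction and masses are not known exactly. Their poses are not given: they have to be found in the camera images.
- rig: Lamp rig fixed on the bench: plywood board 350 mm wide (y), 18 mm thick, from x = -35 to +295 mm. Origin: on the table under the middle of the rail. x points across the rail away from the robot, y along the rail to the left. The rail, with a brass index bar (notches at y = -90, 0, +90 mm, white ticks on the board before them), runs between green end blocks at y = +-175 mm, 90 mm high
- carriage (a joint): position of the green lamp carriage along the rail in m, growing to the rig's +y: 0 = middle notch (start), +0.09 = notch at the left tray, -0.09 = at the right tray, end stops at +-0.115. Knob out: slides with 2.5 N friction. Knob in: its 10 mm round-tipped pin sits in a 16 mm wide notch and locks the carriage (3 mm play each way); away from a notch the pin cannot go in
- carriage_top (a point): top edge of the carriage's front, 105 mm above the table, 20 mm before the rig's origin (rig x = -20 mm). The carriage is 60 mm wide along y; its front face lies at rig x = -28 mm. The lamp's post rises at rig x = +52 mm to 250 mm height
- knob (a joint): how far the red knob is pulled out, in m: 0 = fully home (latched), 0.03 = fully out at its detent and stop. Over-centre spring: it holds itself with about 5 N at either end, tipping over at 0.015, so past half way it snaps the rest of the way. The pin is clear of the notches from about 0.013 on
- knob_grip (a point): middle of the red knob's grip, on its axis, 80 mm above the table, on the robot side of the carriage, moving with it. Axis level along the rig's x; pulls out along rig -x. Grip 30 mm in diameter, 30 mm long, with a flange 42 mm in diameter, 10 mm long at its outer (robot) end. Knob home: this point is at rig x = -70 mm. Free on both sides and above
- lamp_head (a point): centre of the lamp shade's lower rim (80 mm in diameter), on the carriage, 190 mm above the table, 160 mm behind the rig's origin in x
- tray_left (a point): floor centre of the left grey-lined tray (rig x = 177, y = +90 mm), 22 mm above the table; tray 224 mm (x) by 110 mm (y), rim 10 mm high
- tray_right (a point): floor centre of the right tray, alike (rig x = 177, y = -90 mm)
- neck: violin neck with scroll and black pegs, 200 mm long, 50 mm over the pegs, 38 mm high, pale and brown wood, lying along the rig's x in one of the trays; origin at the middle of its underside. The tray that holds it is the one the lamp must go to
- block: cork sanding block with dark wooden back, 110 by 60 by 38 mm, lying in the other tray; origin at the middle of its underside. Leave alone
- jar: amber glass jar with black cap, 68 mm in diameter, 85 mm high, standing on the bench to the left; origin at the centre of its underside. Leave alone
- mallet: small brass hammer, 220 mm long, lying on the bench to the right; origin at the middle of its underside. Leave alone
Mind the look-alikes: they are no part of the job. What is shaped like the neck but green is not meant.

How it is judged:
By the outcome, as a careful person would: the job done as asked, in the order asked, and still so for the second after the job is handed in, with the robot touching nothing.
It also fails if it takes over 37 s, if anything falls off the work surface, if the arm or the gripper's body presses on something with over 40 N, if the wrist force passes 120 N, or if a joint passes its speed limit or range.

ROBOT

A 7-joint arm with a two-finger parallel gripper is mounted at the origin on the work surface. World frame = base frame: x ahead of the robot, y to its left, z up, the work surface at z = 0. Lengths are in m, angles in rad, forces in N, time in s.
With the tool pointing down it reaches from about 0.4 to 0.85 m from the base axis. Payload 10.4 kg.
Tool frame: the origin (TCP) lies between the finger pads; the fingertips stand ahead of it and the grasp point (between the pads) lies 3 mm ahead of it (r.tips_ahead is the z of the fingertips in the tool frame, in m); z points along the fingers, y is the line along which they close (so a half turn about z gives the same grasp; the last joint's range is limited). The gripper opens to 87 mm and grips with 3 to 60 N. Pads are 19 mm wide; open, the fingers measure 117 mm over their backs; the gripper's body (75 mm by 190 mm) begins 51 mm behind the grasp point.
Start: joints at [1.084, 0.332, -0.065, 1.46, 0.022, 1.35, -0.088], TCP at [0.28, -0.559, 0.245] pointing down, gripper open.
Joint ranges: [-2.6, 2.6], [-0.5, 2.12], [-1.47, 1.34], [0.16, 2.42], [-1.27, 4.41], [0.06, 2.06], [-2.6, 2.6]. Speed limits (rad/s): [2.22, 2.22, 2.79, 2.79, 3.14, 3.14, 3.14].

INTERFACE

Orientations are given as a unit quaternion [x, y, z, w].
In Python, from bench import telemetry, camera, get_calibration, r gives the robot as it stands.
- The arm moves only by the tool drive_tool, never from a script. Its argument "series" is one flat list of numbers, 7 for each row, row after row: the turn, a rotation vector about the tool's x, y, z in units of 5 degrees (1.0 is 5 degrees), then the shift along the tool's x, y, z in units of 40 mm (1.0 is 40 mm), then the opening, from -1 (shut) to 1 (fully open). A call has 1 to 10 rows; each row is the pose to reach, as a shift and turn from the pose commanded when the call began, along the tool's axes at that moment; what a row does not reach only later rows make up. A row lasts 1/12 s, in which the tool goes at most 41.7 mm and 7.16 degrees, less where a joint would pass 70% of its speed; a pose out of reach is approached as far as the arm can. A call with a gripper value outside its range is refused whole. The fingers move at their own pace and stop on an object; "grip_force" is the grip in N (left out, the last holds). Time passes only in rows, so rows that repeat a pose let the fingers close. It gives the time, the measured TCP pose, the force, the opening and the grip force at its end, in the units of the state.
- telemetry.read_state(): the state, without advancing time (a new reading comes with each control period).
- camera(name): name is "scene" or "top"; returns the picture (480x640x3 uint8, red, green, blue); there is no depth.
- get_calibration(name): a dict with "fovy" (degrees; the focal length in pixels is half the picture's height over the tangent of half this angle, whatever the lens; pixels are square), "cx", "cy" (the principal point, pixels), "xyz" and "rotation" of the camera in the world. Camera axes: x right, y up, looking along -z (the intrinsics and any distortion apply to the point x, -y, -z); pixel columns grow to the right and rows downward; lengths in m; the calibration is good to about 2 mm. A picture is of the moment at which its call begins. get_calibration takes no time and is no camera call.
- r.close_job(): hands the job in; it is judged then, once.
The state is a dict: "time": time; "joint_positions": joint angles; "joint_vel": joint speeds; "joint_torque": joint torques, N m; "ee_pos": TCP position; "eef_rot": TCP orientation; "ft_force": force on the tool from outside, world axes, zero at the start; "torque": the same for the moment, N m; "width": finger opening in m; "grip_force": force on a finger pad.
Only numpy, scipy, OpenCV 4.12 (cv2) and the standard library are available. Lean on these libraries where they do the work, as an engineer would, in place of code of your own. Each camera call takes 0.05 s, during which the arm holds its last target. There are 200 camera calls.

## Working session

There is one attempt and no reset: what is moved stays moved. The work goes in short steps, Python scripts to look and compute and a tool call to move; the robot and the scene stay as the last step left them, time stands still between calls to the robot, and variables do not carry over. Pictures are saved under pics/ and viewed, at most 10 in all, crops included, and the job is handed in when it is done.

Besides the shell and the picture viewer there is one more tool, called after "Emit:" as name(argument=value, ...) on one line, values as JSON. drive_tool: Moves the arm, as the interface text tells. Its arguments: {"type":"object","properties":{"series":{"type":"array"},"grip_force":{"type":"number"}},"required":["series"]}

```bash
mkdir -p pics; ls; python3 - <<'E'
from bench import telemetry,camera,get_calibration,r
import cv2
for n in("scene","top"):
    cv2.imwrite(f"pics/{n}0.png",camera(n)[:,:,::-1]); print(n,get_calibration(n))
s=telemetry.read_state();print(s["time"],s["ee_pos"],s["eef_rot"],s["width"],r.tips_ahead)
E
```

```text
pics
scene {'fovy': 51.50468652951998, 'cx': 320.61600003322786, 'cy': 236.8522137655374, 'xyz': array([1.3010503 , 0.28294353, 0.97296014]), 'rotation': array([0.21121636, 0.30025029, 0.76386105, 0.53080478])}
top {'fovy': 51.82792885450071, 'cx': 317.87996447777317, 'cy': 253.34360991961552, 'xyz': array([ 0.38350648, -0.01434189,  1.33607974]), 'rotation': array([ 0.05589787, -0.05194807, -0.70391226,  0.70617587])}
0.1 [ 0.27947186 -0.5586872   0.243843  ] [ 9.73228005e-01  2.29840959e-01 -1.47987968e-04 -6.02116551e-04] 0.08660786808432168 0.022
```

View pics/scene0.png

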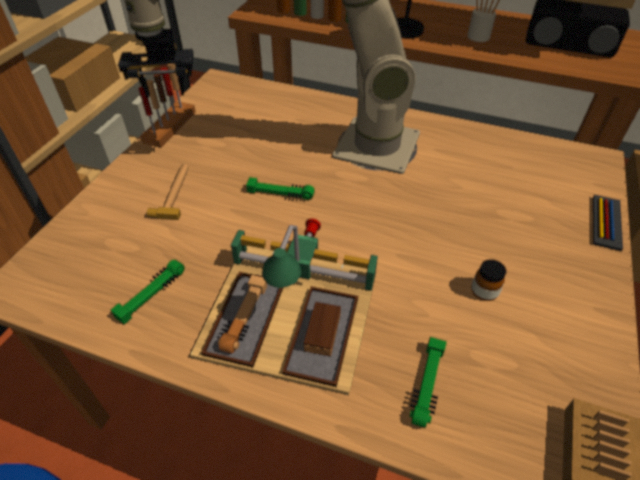

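View pics/top0.png

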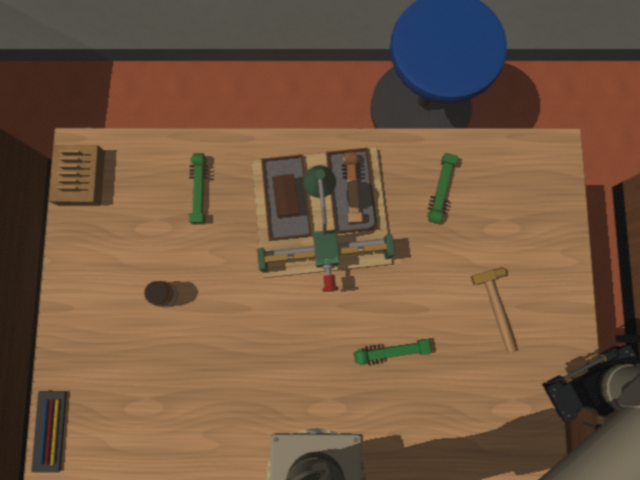

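The scene shows the lamp carriage at about (305,250), the red knob at (312,227), the wooden neck at (240,315) and the block at (322,328). In the top view the knob is at (329,284), the neck at (353,187) in the right tray (rig -y), and the block at (286,195). The candidates for the neck in the top view are a wooden one at (353,187) and green ones at (197,188), (443,188) and (393,352). The wooden one in the tray fits; the green ones are look-alikes. I'll measure and confirm with a crop.

```bash
cat > h.py <<'E'
import numpy as np,cv2
from scipy.spatial.transform import Rotation as R
from bench import telemetry,camera,get_calibration,r
def ray(n,uv):
    c=get_calibration(n);f=240/np.tan(np.radians(c["fovy"]/2))
    d=np.array([(uv[0]-c["cx"])/f,-(uv[1]-c["cy"])/f,-1]);return np.array(c["xyz"]),R.from_quat(c["rotation"]).apply(d)
def plane(n,uv,z):
    o,d=ray(n,uv);return o+d*(z-o[2])/d[2]
def two(a,b):
    (o,d),(p,e)=ray("scene",a),ray("top",b)
    s=np.linalg.lstsq(np.c_[d,-e],p-o,rcond=None)[0];x,y=o+s[0]*d,p+s[1]*e
    return (x+y)/2,np.linalg.norm(x-y)
def blobs(im,lo,hi,roi,amin=20):
    h=cv2.cvtColor(im,cv2.COLOR_RGB2HSV);m=cv2.inRange(h,lo,hi);k=np.zeros_like(m);x0,y0,x1,y1=roi;k[y0:y1,x0:x1]=m[y0:y1,x0:x1]
    n,l,s,c=cv2.connectedComponentsWithStats(k)
    return [(s[i].tolist(),c[i].round(1).tolist()) for i in range(1,n) if s[i][4]>=amin]
E
python3 - <<'E'
from h import *
T=camera("top");S=camera("scene")
for n,im,roi in(("top",T,(245,130,405,300)),("scene",S,(190,205,390,390))):
    print(n,"red",blobs(im,(0,190,60),(6,255,255),roi))
    print(n,"green",blobs(im,(60,80,20),(95,255,255),roi,40))
    c=im[roi[1]:roi[3],roi[0]:roi[2]];cv2.imwrite(f"pics/{n}c.png",cv2.resize(c,None,fx=3.5 if n=="top" else 3,fy=3.5 if n=="top" else 3,interpolation=cv2.INTER_CUBIC)[:,:,::-1])
E
```

```text
top red []
top green []
scene red [([306, 219, 14, 16, 153], [312.3, 225.7])]
scene green [([232, 232, 13, 31, 181], [237.1, 247.0]), ([264, 236, 53, 51, 1547], [289.6, 263.3]), ([367, 257, 9, 32, 170], [370.7, 272.1])]
```

View pics/topc.png

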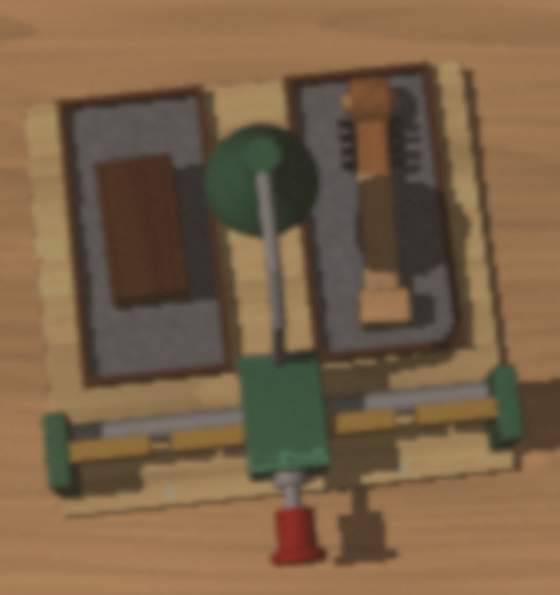

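View pics/scenec.png

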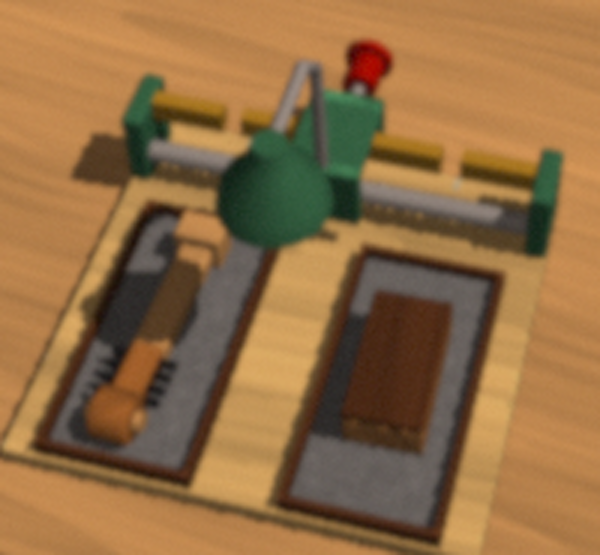

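The crops confirm it: the pale and brown wooden neck lies in the right tray (rig -y), at (376,200) in the top crop, and the cork block is in the left tray. The carriage goes to -0.09. Next I fit the rig pose from the board corners and check it against the knob.

```bash
cat >> h.py <<'E'
def fit(rig,w):
    rig,w=np.array(rig),np.array(w)[:,:2];a,b=rig.mean(0),w.mean(0)
    p,q=rig-a,w-b;t=np.arctan2((p[:,0]*q[:,1]-p[:,1]*q[:,0]).sum(),(p*q).sum())
    M=np.array([[np.cos(t),-np.sin(t)],[np.sin(t),np.cos(t)]]);o=b-M@a;return t,o,M,w-(rig@M.T+o)
E
python3 - <<'E'
from h import *
px=lambda u,v:(u/3.5+245,v/3.5+130)
cor=[(65,516),(517,468),(27,103),(464,65)]
w=[plane("top",px(*c),.018) for c in cor]
t,o,M,e=fit([(-.035,.175),(-.035,-.175),(.295,.175),(.295,-.175)],w)
print("yaw",np.degrees(t),"o",o,"res mm",(e*1000).round(1).tolist())
sx=lambda u,v:(u/3+190,v/3+205)
for n,p in(("top L",plane("top",px(57,420+0),.09)),("top R",plane("top",px(504,372),.09))): print(n,p)
T=camera("top");b=blobs(T,(0,150,40),(10,255,255),(310,255,345,300),10)+blobs(T,(170,150,40),(180,255,255),(310,255,345,300),10);print(b)
k,d=two((312.3,225.7),px(296,537));print("knob 2view",k,d,"rig",M.T@(k[:2]-o))
print("knob pred",o+M@[-.07,0],"top ray @.08",plane("top",px(296,537),.08))
for z in [.105]:
    print("carr front rig",[M.T@(plane("top",px(*c),z)[:2]-o) for c in[(249,474),(328,467)]])
s=telemetry.read_state();Q=R.from_quat(s["eef_rot"]).as_matrix();print(Q.round(3).tolist(),s["ee_pos"])
E
```

```text
yaw 6.052277592803977 o [ 0.57369481 -0.03005329] res mm [[0.1, -1.5], [1.3, -0.2], [1.7, 0.7], [-3.1, 1.0]]
top L [0.58346632 0.1377112  0.09      ]
top R [ 0.61998395 -0.18920757  0.09      ]
[([323, 275, 14, 16, 164], [328.9, 283.1])]
knob 2view [ 0.49772455 -0.03497191  0.08970747] 0.003980788242730853 rig [-0.07606541  0.00311878]
knob pred [ 0.50408498 -0.0374338 ] top ray @.08 [ 0.49926594 -0.03703196  0.08      ]
carr front rig [array([-0.02846605,  0.03037647]), array([-0.02924145, -0.02656623])]
[[0.894, 0.447, -0.0], [0.447, -0.894, 0.001], [-0.0, -0.001, -1.0]] [ 0.27953222 -0.55884176  0.24419819]
```

The fit is sound: residuals are about 1–3 mm, the knob axis height is about right, and the carriage is at y≈+2 mm. Setting out now to above the knob, turning the tool to the rig's yaw.

Emit:
drive_tool(series=[0, 0, 2, 5.4, -4.6, 0, 1, 0, 0, 4.1, 5.4, -4.6, 0, 1, 0, 0, 4.1, 5.4, -4.6, 0, 1, 0, 0, 4.1, 5.4, -4.6, 0, 1, 0, 0, 4.1, 10.86, -9.18, 0, 1, 0, 0, 4.1, 10.86, -9.18, 0, 1, 0, 0, 4.1, 10.86, -9.18, 0, 1, 0, 0, 4.1, 10.86, -9.18, 0, 1, 0, 0, 4.1, 10.86, -9.18, 0, 1, 0, 0, 4.1, 10.86, -9.18, 0, 1], grip_force=30)

```text
time: 1.08
ee_pos: [0.4438, -0.1744, 0.2448]
eef_rot: [0.999, 0.053, 0.0, 0.0]
ft_force: [0.2, -0.4, -0.4]
width: 0.087
grip_force: 0.0
```

Emit:
drive_tool(series=[0, 0, 0, 1.86, -3.28, 0, 1, 0, 0, 0, 1.86, -3.28, 0, 1, 0, 0, 0, 1.86, -3.28, 0, 1, 0, 0, 0, 1.86, -3.28, 0, 1, 0, 0, 0, 1.86, -3.28, 1, 1, 0, 0, 0, 1.86, -3.28, 1, 1])

```text
time: 1.58
ee_pos: [0.5014, -0.0361, 0.1997]
eef_rot: [0.998, 0.055, -0.003, -0.001]
ft_force: [-1.7, -1.1, -1.2]
width: 0.0872
grip_force: 0.0
```

```bash
python3 - <<'E'
from h import *
T=camera("top");S=camera("scene")
a=cv2.resize(T[190:310,260:400],None,fx=4,fy=4,interpolation=cv2.INTER_CUBIC)
b=cv2.resize(S[170:290,230:290+110][:, :],None,fx=4,fy=4,interpolation=cv2.INTER_CUBIC)
cv2.imwrite("pics/c2.png",cv2.resize(np.hstack([a,b]),(0,0),fx=.79,fy=.79)[:,:,::-1])
s=telemetry.read_state();print(s["time"],s["ee_pos"],R.from_quat(s["eef_rot"]).as_matrix().round(4).tolist())
E
```

```text
1.6833 [ 0.50275162 -0.03844241  0.20419021] [[0.9944, 0.1056, -0.0027], [0.1056, -0.9944, 0.0001], [-0.0026, -0.0004, -1.0]]
```

View pics/c2.png

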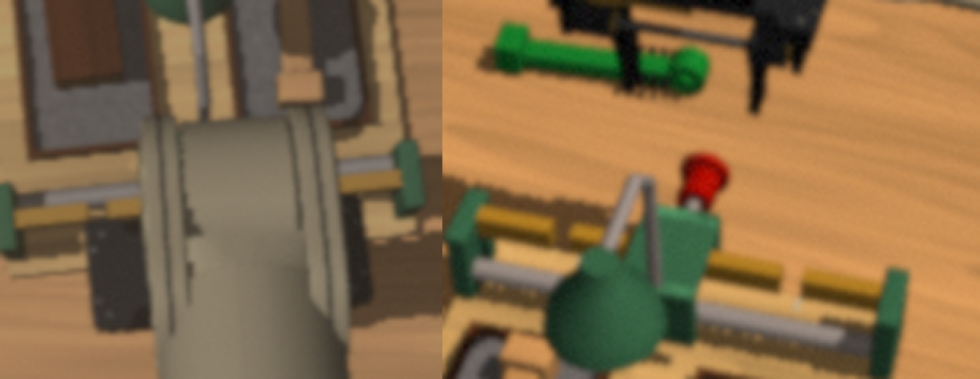

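The crop shows the fingers at (625,55) and (755,80) straddling the knob at (703,180), still above and before it. The settled pose is within 3 mm of the target, so I descend and close.

Emit:
drive_tool(series=[0, 0, 0, 0.04, -0.06, 0.8, 1, 0, 0, 0, 0.04, -0.06, 1.6, 1, 0, 0, 0, 0.04, -0.06, 2.4, 1, 0, 0, 0, 0.04, -0.06, 2.9, 1, 0, 0, 0, 0.04, -0.06, 3.03, 1, 0, 0, 0, 0.04, -0.06, 3.03, 1, 0, 0, 0, 0.04, -0.06, 3.03, 1])

```text
time: 2.27
ee_pos: [0.5062, -0.0361, 0.0854]
eef_rot: [0.999, 0.052, 0.001, 0.0]
ft_force: [0.4, 0.0, 0.3]
width: 0.0869
grip_force: 0.0
```

Emit:
drive_tool(series=[0, 0, 0, 0, 0, 0, -1, 0, 0, 0, 0, 0, 0, -1, 0, 0, 0, 0, 0, 0, -1, 0, 0, 0, 0, 0, 0, -1, 0, 0, 0, 0, 0, 0, -1, 0, 0, 0, 0, 0, 0, -1, 0, 0, 0, 0, 0, 0, -1, 0, 0, 0, 0, 0, 0, -1], grip_force=30)

```text
time: 2.93
ee_pos: [0.5049, -0.0355, 0.0833]
eef_rot: [0.999, 0.053, -0.0, 0.0]
ft_force: [0.2, -0.1, 0.0]
width: 0.0415
grip_force: 0.0
```

Emit:
drive_tool(series=[0, 0, 0, 0, 0, 0, -1, 0, 0, 0, 0, 0, 0, -1, 0, 0, 0, 0, 0, 0, -1, 0, 0, 0, 0, 0, 0, -1, 0, 0, 0, 0, 0, 0, -1])

```text
time: 3.35
ee_pos: [0.5049, -0.0353, 0.0833]
eef_rot: [0.999, 0.053, -0.0, -0.0]
ft_force: [0.2, 1.5, 1.2]
width: 0.0295
grip_force: 30.0
```

Gripped: the width is 29.5 mm against a 30 mm grip. Pulling straight out.

Emit:
drive_tool(series=[0, 0, 0, -0.1, 0, 0, -1, 0, 0, 0, -0.2, 0, 0, -1, 0, 0, 0, -0.3, 0, 0, -1, 0, 0, 0, -0.4, 0, 0, -1, 0, 0, 0, -0.5, 0, 0, -1, 0, 0, 0, -0.6, 0, 0, -1, 0, 0, 0, -0.7, 0, 0, -1, 0, 0, 0, -0.77, 0, 0, -1, 0, 0, 0, -0.77, 0, 0, -1, 0, 0, 0, -0.77, 0, 0, -1])

```text
time: 4.18
ee_pos: [0.4749, -0.0386, 0.0834]
eef_rot: [0.999, 0.053, 0.001, -0.0]
ft_force: [5.3, 2.0, -7.4]
width: 0.0289
grip_force: 30.0
```

The knob moved 30 mm and now sits at its stop. Sliding along rig -y (tool +y), first a short test.

Emit:
drive_tool(series=[0, 0, 0, 0, 0.1, 0, -1, 0, 0, 0, 0, 0.2, 0, -1, 0, 0, 0, 0, 0.3, 0, -1, 0, 0, 0, 0, 0.4, 0, -1, 0, 0, 0, 0, 0.5, 0, -1])

```text
time: 4.6
ee_pos: [0.4771, -0.0583, 0.0834]
eef_rot: [0.999, 0.053, 0.001, -0.0]
ft_force: [5.9, 4.1, -5.9]
width: 0.0295
grip_force: 30.0
```

Emit:
drive_tool(series=[0, 0, 0, 0, 0.2, 0, -1, 0, 0, 0, 0, 0.4, 0, -1, 0, 0, 0, 0, 0.6, 0, -1, 0, 0, 0, 0, 0.8, 0, -1, 0, 0, 0, 0, 1.0, 0, -1, 0, 0, 0, 0, 1.2, 0, -1, 0, 0, 0, 0, 1.4, 0, -1, 0, 0, 0, 0, 1.6, 0, -1, 0, 0, 0, 0, 1.75, 0, -1, 0, 0, 0, 0, 1.75, 0, -1])

```text
time: 5.43
ee_pos: [0.4849, -0.1293, 0.0835]
eef_rot: [0.999, 0.052, 0.001, 0.0]
ft_force: [7.8, -1.5, -8.3]
width: 0.029
grip_force: 30.0
```

```bash
python3 - <<'E'
from h import *
S=camera("scene");T=camera("top")
b=cv2.resize(S[195:315,200:400],None,fx=4,fy=4,interpolation=cv2.INTER_CUBIC)
cv2.imwrite("pics/c3.png",b[:,:,::-1])
s=telemetry.read_state();p=s["ee_pos"]
o=np.array([.5737,-.0300]);a=np.radians(6.05);M=np.array([[np.cos(a),-np.sin(a)],[np.sin(a),np.cos(a)]])
print(s["time"],p,"rig",M.T@(p[:2]-o),s["ft_force"],s["width"])
print("moved rig",M.T@(p[:2]-np.array([.4749,-.0386])))
E
```

```text
5.5333 [ 0.48479523 -0.12901213  0.08345237] rig [-0.09884511 -0.08909043] [ 8.60022951 -1.85575835 -7.8232239 ] 0.02926344175304534
moved rig [ 0.00031102 -0.09095148]
```

View pics/c3.png

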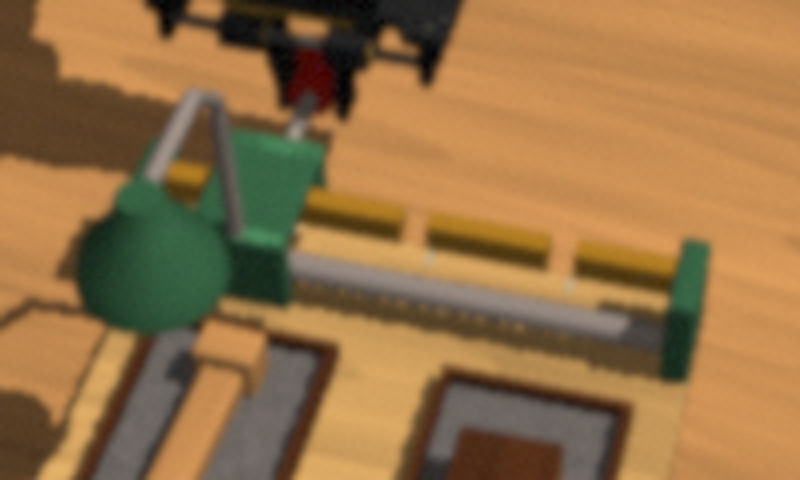

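The lamp carriage (270,200) now stands at the right notch, over the neck's tray, and the middle and left notches (415,225) and (563,250) are free. The shift is -91 mm in total, within the 3 mm play. Pushing home.

Emit:
drive_tool(series=[0, 0, 0, 0.1, 0, 0, -1, 0, 0, 0, 0.2, 0, 0, -1, 0, 0, 0, 0.3, 0, 0, -1, 0, 0, 0, 0.4, 0, 0, -1, 0, 0, 0, 0.5, 0, 0, -1, 0, 0, 0, 0.6, 0, 0, -1, 0, 0, 0, 0.7, 0, 0, -1, 0, 0, 0, 0.8, 0, 0, -1, 0, 0, 0, 0.82, 0, 0, -1, 0, 0, 0, 0.82, 0, 0, -1])

```text
time: 6.37
ee_pos: [0.5149, -0.1251, 0.0831]
eef_rot: [0.999, 0.053, -0.002, 0.0]
ft_force: [-10.9, -3.0, 8.9]
width: 0.0292
grip_force: 30.1
```

The knob travelled 30 mm and now reads 11 N against its stop. Opening, then straight up.

Emit:
drive_tool(series=[0, 0, 0, -0.03, 0, 0, -1, 0, 0, 0, -0.03, 0, 0, 1, 0, 0, 0, -0.03, 0, 0, 1, 0, 0, 0, -0.03, 0, 0, 1, 0, 0, 0, -0.03, 0, 0, 1, 0, 0, 0, -0.03, 0, 0, 1, 0, 0, 0, -0.03, 0, 0, 1, 0, 0, 0, -0.03, 0, 0, 1, 0, 0, 0, -0.03, 0, 0, 1, 0, 0, 0, -0.03, 0, 0, 1])

```text
time: 7.2
ee_pos: [0.5152, -0.1249, 0.0834]
eef_rot: [0.999, 0.053, 0.0, 0.0]
ft_force: [-0.4, 0.6, 0.4]
width: 0.0812
grip_force: 0.0
```

Emit:
drive_tool(series=[0, 0, 0, 0, 0, -0.5, 1, 0, 0, 0, 0, 0, -1.2, 1, 0, 0, 0, 0, 0, -2, 1, 0, 0, 0, 0, 0, -2.8, 1, 0, 0, 0, -1, 0, -3.6, 1, 0, 0, 0, -2, 0, -3.8, 1, 0, 0, 0, -3, 0, -3.8, 1, 0, 0, 0, -3, 0, -3.8, 1, 0, 0, 0, -3, 0, -3.8, 1])

```text
time: 7.95
ee_pos: [0.3941, -0.1384, 0.236]
eef_rot: [0.999, 0.052, 0.0, 0.001]
ft_force: [1.6, 0.3, 0.7]
width: 0.0867
grip_force: 0.0
```

```bash
python3 - <<'E'
from h import *
S=camera("scene");T=camera("top")
r0=blobs(S,(0,190,60),(6,255,255),(190,190,390,390));print("red",r0)
b=cv2.resize(S[195:375,190:390],None,fx=3.3,fy=3.3,interpolation=cv2.INTER_CUBIC)
cv2.imwrite("pics/c4.png",b[:,:,::-1])
s=telemetry.read_state();print(s["time"],s["ee_pos"],s["ft_force"],s["width"])
o=np.array([.5737,-.0300]);a=np.radians(6.05);M=np.array([[np.cos(a),-np.sin(a)],[np.sin(a),np.cos(a)]])
for uv in [(312.3,225.7)]+[c[1] for c in r0]: print("knob rig @.0897",M.T@(plane("scene",uv,.0897)[:2]-o))
E
```

```text
red [([271, 212, 14, 17, 154], [277.5, 219.3])]
8.05 [ 0.39640026 -0.13760749  0.23566666] [ 0.72346693 -0.42223659  0.02515085] 0.08709758622354576
knob rig @.0897 [-0.07643202  0.00502528]
knob rig @.0897 [-0.07628156 -0.08539667]
```

View pics/c4.png

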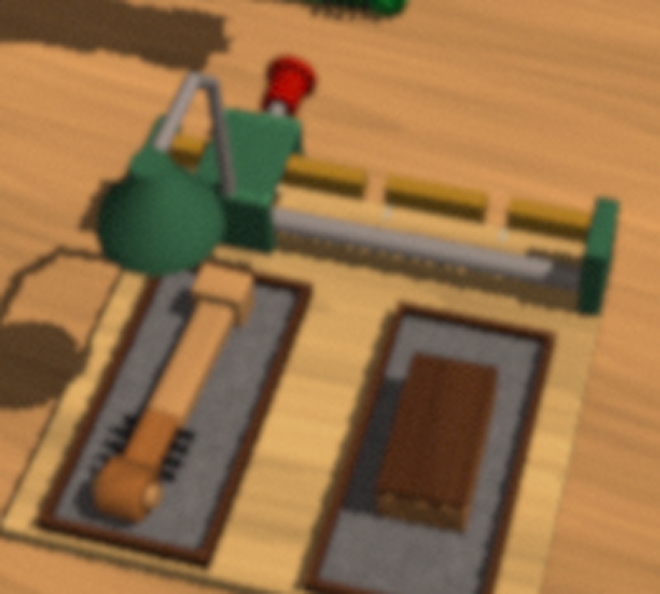

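The crop shows the knob (290,85) home again: its rig x is -76.3 mm against -76.4 at the start, shifted -90.4 mm along the rail. The lamp is over the neck's tray, the neck and block are undisturbed, and the gripper is clear. Handing in.

```bash
python3 -c "
from bench import r
print(r.close_job())"
```

```text
the job is handed in; nothing more can be done
None
```

The lamp carriage is latched with its knob fully home at the right-hand tray (rig y ≈ -0.09 m), over the violin neck, the gripper is clear, and the job was handed in at about 8 s.

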